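# Inspect a drilled block under the swing-over lens

## Robot

A 6-joint arm with a two-finger parallel gripper is mounted at the origin on a cart in front of the work surface, level with it; the furniture and walls round the work are solid. World frame = base frame: x ahead of the robot, y to its left, z up, the work surface at z = 0. Lengths are in m, angles in rad, forces in N, time in s.
With the tool pointing down it reaches from about 0.375 to 0.9 m from the base axis. Payload 3.1 kg.
Tool frame: the origin (TCP) lies midway between the tips of the shut fingers; the grasp point (between the pads) lies 19 mm behind it; z points along the fingers, y is the line along which they close (so a half turn about z gives the same grasp; the last joint's range is limited). The gripper opens to 87 mm and grips with 3 to 60 N. Pads are 19 mm wide; open, the fingers measure 117 mm over their backs; the gripper's body (75 mm by 190 mm) begins 51 mm behind the grasp point.
Start: joints at [1.127, 0.527, 1.433, -0, 1.181, -0.178], TCP at [0.164, 0.603, 0.223] pointing down, gripper open.
Joint ranges: [-3.08, 3.08], [-0.75, 2.2], [0.22, 2.44], [-1.43, 4.57], [0, 2.65], [-2.85, 2.85]. Speed limits (rad/s): [2.79, 2.79, 3.14, 3.14, 3.14, 3.14].

## Interface

Orientations are given as a unit quaternion [x, y, z, w].
In Python, from rig import robot gives the robot as it stands. The module is installed in compiled form; this text tells all that it offers.
- The arm moves only by the tool play_rows, never from a script. Its arguments are lists of equal length, an entry for each row: "gripper": the closure, from -1 (fully open) to 1 (shut); "delta_pos": the shift along the tool's x, y, z in cm, a list of three; "turn": the turn, a rotation vector about the tool's x, y, z in rad, a list of three. A call has 1 to 12 rows; each row is the pose to reach, as a shift and turn from the pose commanded when the call began, along the tool's axes at that moment; what a row does not reach only later rows make up. A row lasts 1/8 s, in which the tool goes at most 62.5 mm and 10.7 degrees, less where a joint would pass 70% of its speed; a pose out of reach is approached as far as the arm can. A call with a gripper value outside its range is refused whole. The fingers move at their own pace and stop on an object; "squeeze" is the grip in N (left out, the last holds). Time passes only in rows, so rows that repeat a pose let the fingers close. It gives the time, the measured TCP pose, the force, the opening and the grip force at its end, in the units of the state.
- robot.get_obs(): the state, without advancing time (a new reading comes with each control period).
- robot.camera(name): name is "scene" or "top"; returns a dict with "color" (480x640x3 uint8, red, green, blue), "vfov" (degrees; the focal length in pixels is half the picture's height over the tangent of half this angle, whatever the lens; pixels are square), "cx", "cy" (the principal point, pixels), "R" (3x3) and "t" (3): a world point X has camera coordinates R X + t. Camera axes: x right, y down, z forward; pixel columns grow to the right and rows downward; lengths in m; the calibration is good to about 2 mm. A picture is of the moment at which its call begins. There is no depth.
- robot.hand_in(): hands the job in; it is judged then, once.
The state is a dict: "time": time; "q": joint angles; "joint_velocities": joint speeds; "joint_torque": joint torques, N m; "position": TCP position; "tool_rot": TCP orientation; "ft_force": force on the tool from outside, world axes, zero at the start; "moment": the same for the moment, N m; "grip_width": finger opening in m; "grip_force": force on a finger pad.
Only numpy, scipy, OpenCV 4.12 (cv2) and the standard library are available. Lean on these libraries where they do the work, as an engineer would, in place of code of your own. Each camera call takes 0.05 s, during which the arm holds its last target. There are 200 camera calls.

## Task

Slide the drilled block across the desk, without lifting it, into the yellow frame, squared up inside it. Then swing the lens arm (red knob at its end) out from under its sun shade and over the block, and lower it gently until you feel it rest on its height screw (set by the last user, at a height nobody noted): do not let it drop and do not force it down. Let go with the arm resting on the screw and the block still in the frame, and leave the cup, the air cylinder and the valve head where they stand.

Things in the scene. Friction and masses are not known exactly. Their poses are not given: they have to be found in the camera images.
- lens_stand: Fixed grey stand. Origin on the desk top straight under the hinge; x axis points to the rear, away from the work; y along the hinge; z up. Hinge axis 80 mm above the origin. Foot plate 8 mm thick, x from -55 to +130 mm, 120 mm wide. At the rear an upright sheet, 150 mm wide, 347 mm high, at x = 120 mm carries the shade's roof.
- shade_edge (a point): Middle of the front edge of the sun shade's flat roof: underside 347 mm above the desk, 150 mm wide, reaching from here (x = 18 mm in the stand's frame) back to 124 mm. The parked knob stands about 105 mm under the roof and 10 to 35 mm behind this edge: a gripper pointing straight down does not fit, so come from the front with the tool tilted about 40 to 45 degrees.
- work_mark (a point): Centre, on the desk top, of the painted yellow frame (inside 60 mm along the stand's x, 46 mm along its y), 105 mm in front of the hinge (x = -105 mm in the stand's frame). Moves with the stand.
- lens_arm (a joint): Lens arm about the hinge: 0 = level, pointing along the stand's -x over the frame; grows as it rises; 1.57 upright; parked at 1.76 to 1.9, leaning back under the shade, held by hinge friction. Below about 1.2 it falls if let go (0.2 kg). It rests on the screw somewhere between 0.0 and 0.22. Lower it slowly over the last 0.4 rad: even a drop of 5 mm is too hard.
- lens_knob (a point): Centre of the red knob at the arm's end, 165 mm from the hinge axis: diameter 20 mm, 24 mm long, axis parallel to the hinge. Pinch its two flat ends, fingers closing along the hinge direction; it turns between the pads as the arm swings. The round lens frame (76 mm outside, 8 mm thick) is centred on the arm 105 mm from the hinge.
- focus_post: Fixed brass post on the foot plate, 42 mm in front of the hinge (origin on the desk top), with a steel height screw on top on which the underside of the lens arm comes to rest. The screw tip stands 77 to 85 mm above the desk; its height is not known and must be felt.
- drill_block: Loose beige nylon block with two drilled holes, 34 mm along its x, 48 mm along its y, 22 mm high, about 45 g. Origin at the centre of its underside. Starts flat on the desk about 120 mm to the left or right of the frame. In place its long side (y) runs along the stand's x axis, either way round.
- screw_cup: Bystander: small clear cup of screws, 35 mm diameter, 26 mm high, on the other side of the frame. Origin at the centre of its underside.
- air_cylinder: Bystander: silver air cylinder lying flat, 22 x 76 x 22 mm with its rod, beside the stand. Origin at the centre of its underside.
- valve_head: Bystander: grey valve head block with a blue port, 26 x 42 x 28 mm, beside the stand. Origin at the centre of its underside.
There are look-alikes about, which are no part of the job. What is shaped like the drill_block but blue or purple is not meant.

How it is judged:
By the outcome, as a careful person would: the job done as asked, in the order asked, and still so for the second after the job is handed in, with the robot touching nothing.
It also fails if it takes over 64 s, if anything falls off the work surface, if the arm or the gripper's body presses on something with over 40 N, if the wrist force passes 120 N, or if a joint passes its speed limit or range.

## Working session

There is one attempt and no reset: what is moved stays moved. The work goes in short steps, Python scripts to look and compute and a tool call to move; the robot and the scene stay as the last step left them, time stands still between calls to the robot, and variables do not carry over. Pictures are saved under pics/ and viewed, at most 10 in all, crops included, and the job is handed in when it is done.

Besides the shell and the picture viewer there is one more tool, called after ">>>" as a command line: name --argument value ..., lists and objects as JSON in quotes. play_rows: Moves the arm, as the interface text tells. Its arguments: {"type":"object","properties":{"gripper":{"type":"array","items":{"type":"number"}},"delta_pos":{"type":"array","items":{"type":"array","items":{"type":"number"}}},"turn":{"type":"array","items":{"type":"array","items":{"type":"number"}}},"squeeze":{"type":"number"}},"required":["gripper","delta_pos","turn"]}

```bash
mkdir -p pics; ls; python3 - <<'E'
from rig import robot
import cv2,numpy as np,pickle
o=robot.get_obs();print({k:np.round(v,3) for k,v in o.items()})
for n in("scene","top"):
    c=robot.camera(n);pickle.dump(c,open(n+'0.pkl','wb'))
    cv2.imwrite(f'pics/{n}0.png',c['color'][:,:,::-1]);print(n,c['vfov'],c['cx'],c['cy'],np.round(c['R'],3).tolist(),np.round(c['t'],3), np.round(-c['R'].T@c['t'],3))
E
```

```text
pics
{'time': np.float64(0.0), 'q': array([ 1.127,  0.528,  1.434,  0.   ,  1.181, -0.179]), 'joint_velocities': array([-0.   , -0.001, -0.   ,  0.001,  0.001,  0.   ]), 'joint_torque': array([ -0.   , -44.004, -17.66 ,   0.063,   0.058,  -0.   ]), 'position': array([0.163, 0.603, 0.222]), 'tool_rot': array([ 0.132,  0.991, -0.001, -0.   ]), 'ft_force': array([-0.645, -0.705,  0.045]), 'moment': array([ 0.016, -0.001,  0.028]), 'grip_force': np.float64(0.0), 'grip_width': np.float64(0.087)}
scene 55.30800800163328 317.28246414334393 241.11921580334874 [[-0.772, -0.635, 0.013], [-0.469, 0.555, -0.687], [0.429, -0.537, -0.727]] [0.599 0.294 0.985] [0.177 0.746 0.91 ]
top 47.36779447783956 318.984639547305 237.2991398544011 [[0.028, -1.0, -0.014], [-0.982, -0.025, -0.187], [0.187, 0.019, -0.982]] [0.211 0.606 1.136] [0.377 0.204 1.232]
```

View pics/scene0.png

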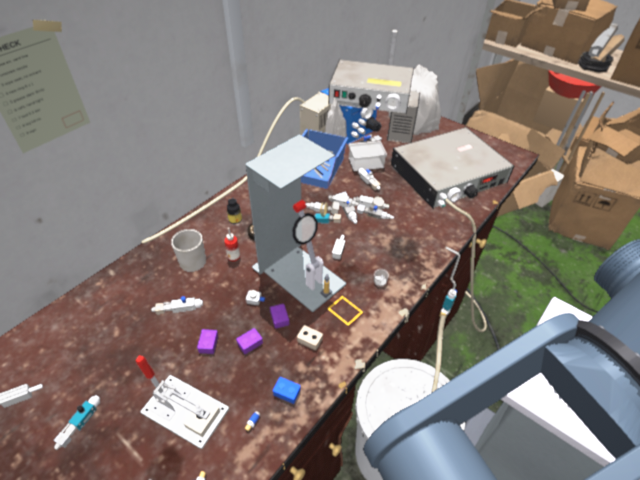

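View pics/top0.png

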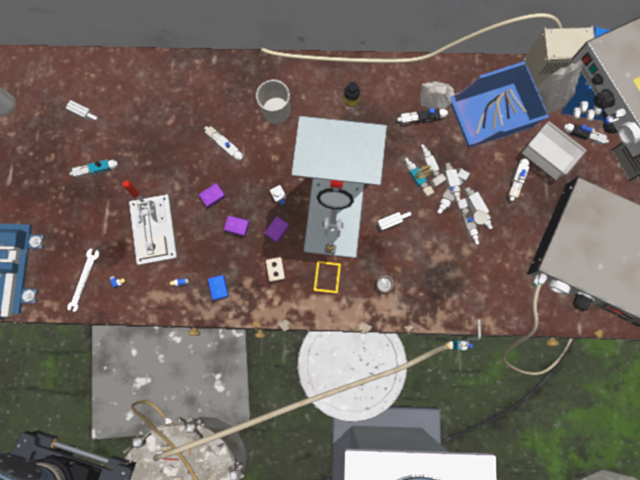

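The scene view shows the stand at (300,240), frame (345,310), cup (381,278), beige block (309,337), valve head (254,297) and air cylinder (339,246). The top view shows the block at (275,269), frame (327,278), cup (385,285), valve head (278,194) and cylinder (393,220). The same-shaped candidates in the top view are purple at (212,195), (236,226) and (277,229), blue at (218,287), and beige with two holes at (275,269). Only the beige one fits. Next I'll check enlarged crops.

```bash
python3 - <<'E'
import cv2
a=cv2.imread('pics/top0.png')[160:310,245:415];cv2.imwrite('pics/topc.png',cv2.resize(a,None,fx=4,fy=4,interpolation=cv2.INTER_CUBIC))
a=cv2.imread('pics/scene0.png')[185:355,230:400];cv2.imwrite('pics/scc.png',cv2.resize(a,None,fx=3.5,fy=3.5,interpolation=cv2.INTER_CUBIC))
E
```

```text
(no output)
```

View pics/topc.png

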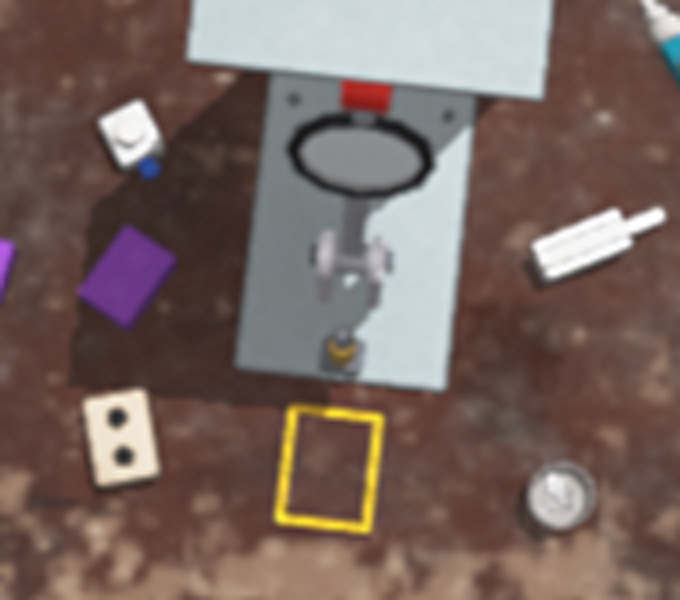

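View pics/scc.png

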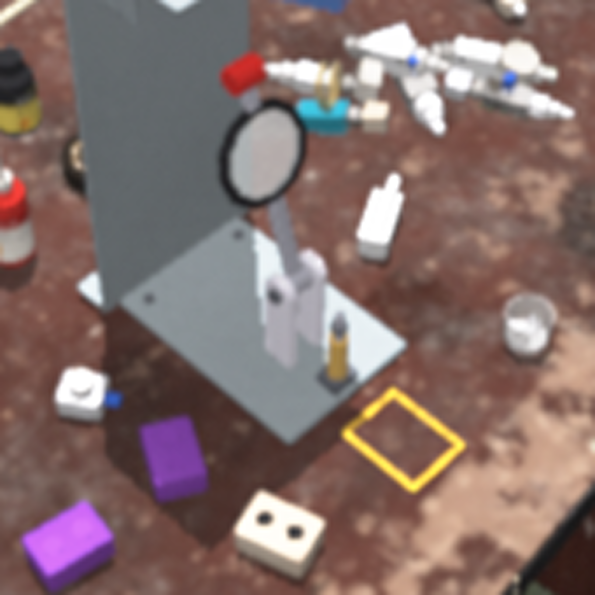

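The crops confirm the beige two-hole block (top crop (120,437), scene crop (280,525)). The frame is at top crop (330,468) and scene crop (404,440). The red knob is at top crop (366,96) and scene crop (243,74).

```bash
cat >h.py <<'E'
import numpy as np,pickle,cv2
C={n:pickle.load(open(n+'0.pkl','rb')) for n in("top","scene")}
def f(c):return 240/np.tan(np.radians(c['vfov'])/2)
def full(n,p,crop=True):
    s,o={'top':(4,(245,160)),'scene':(3.5,(230,185))}[n]
    return (np.array(p,float)+.5)/s-.5+np.array(o)
def ray(c,uv):
    d=np.array([(uv[0]-c['cx'])/f(c),(uv[1]-c['cy'])/f(c),1]);return -c['R'].T@c['t'],c['R'].T@d
def plane(c,uv,z):
    o,d=ray(c,uv);return o+d*(z-o[2])/d[2]
def tri(ct,a,cs,b):
    A=[];B=[]
    (o1,d1),(o2,d2)=ray(ct,a),ray(cs,b)
    s=np.linalg.lstsq(np.c_[d1,-d2],o2-o1,rcond=None)[0]
    p,q=o1+d1*s[0],o2+d2*s[1];return (p+q)/2,np.linalg.norm(p-q)
def proj(c,X):
    x=c['R']@X+c['t'];return np.array([c['cx'],c['cy']])+f(c)*x[:2]/x[2]
E
python3 - <<'E'
from h import *
np.set_printoptions(precision=4,suppress=True)
T,S=C['top'],C['scene']
def t(n,a,b):
    r=tri(T,full('top',a),S,full('scene',b));print(n,r[0],round(r[1],4))
FT=[(290,405),(384,413),(370,531),(276,522)];FS=[(343,434),(395,388),(466,445),(412,491)]
for i in range(4):t('fr',FT[i],FS[i])
w=np.array([plane(T,full('top',p),0) for p in FT]);w2=np.array([plane(S,full('scene',p),0) for p in FS])
print('frame z0',w[:,:2].mean(0),w2[:,:2].mean(0),[np.linalg.norm(w[i]-w[(i+1)%4]) for i in range(4)])
for ww in(w,w2):
    x=(ww[0]+ww[1]-ww[2]-ww[3]);y=ww[0]+ww[3]-ww[1]-ww[2];print('yaw x',np.degrees(np.arctan2(x[1],x[0])),np.degrees(np.arctan2(y[1],y[0]))-90)
t('hole1',(117,417),(264,519));t('hole2',(124,456),(296,533))
t('knob',(366,96),(243,74))
t('post tip',(342,336),(338,314))
for n,c in(('top',[(83,400),(145,389),(157,472),(98,487)]),('scene',[(236,532),(265,491),(326,522),(300,560)])):
    p=np.array([plane(C[n],full(n,q),.022) for q in c]);print(n,'block',p[:,:2].mean(0),[round(np.linalg.norm(p[i]-p[(i+1)%4]),4) for i in range(4)])
    print(p[:,:2].tolist())
p=np.array([plane(T,full('top',q),.008) for q in[(236,368),(447,390),(270,75)]]);print('plate',p,np.linalg.norm(p[0]-p[1]))
d=p[2]-p[0];print(np.degrees(np.arctan2(d[1],d[0])));d=p[0]-p[1];print(np.degrees(np.arctan2(d[1],d[0]))-90)
p=np.array([plane(S,full('scene',q),.008) for q in[(291,443),(406,344),(121,300)]]);print('plate',p,np.linalg.norm(p[0]-p[1]))
d=p[2]-p[0];print(np.degrees(np.arctan2(d[1],d[0])));d=p[0]-p[1];print(np.degrees(np.arctan2(d[1],d[0]))-90)
p=np.array([plane(T,full('top',q),.347) for q in[(187,60),(545,99)]]);d=p[0]-p[1];print('roof',p.mean(0),np.linalg.norm(d),np.degrees(np.arctan2(d[1],d[0]))-90)
print('cup',tri(T,full('top',(560,497)),S,full('scene',(528,323))))
print('valve',tri(T,full('top',(130,130)),S,full('scene',(82,385))),'cyl',tri(T,full('top',(585,243)),S,full('scene',(378,220))))
E
```

```text
fr [ 0.5556  0.2298 -0.0017] 0.0022
fr [ 0.552   0.1761 -0.0011] 0.0029
fr [ 0.4853  0.1828 -0.0016] 0.0019
fr [ 0.49    0.2363 -0.0006] 0.0004
frame z0 [0.5213 0.2066] [0.5195 0.2067] [np.float64(0.05357990221997608), np.float64(0.06742185679681534), np.float64(0.05309898968412139), np.float64(0.0669314090222093)]
yaw x -5.345211988393798 -3.699702313526572
yaw x -5.912367848276055 -5.2448902014460685
hole1 [0.5438 0.3261 0.0202] 0.001
hole2 [0.5216 0.3211 0.0204] 0.0016
knob [0.6702 0.194  0.2384] 0.0018
post tip [0.5831 0.202  0.0798] 0.001
top block [0.5329 0.3235] [np.float64(0.0352), np.float64(0.0472), np.float64(0.0337), np.float64(0.0497)]
[[0.5530401859668544, 0.34555638003956946], [0.5601398500675461, 0.31111047495344457], [0.5137213843776833, 0.3025453240708988], [0.5045174793693576, 0.3349808597087611]]
scene block [0.5306 0.3234] [np.float64(0.0356), np.float64(0.0456), np.float64(0.0323), np.float64(0.0454)]
[[0.54999752950989, 0.34546681921819417], [0.5557156202635117, 0.31035549703205945], [0.5106993739289993, 0.30301023887586936], [0.5058879695715596, 0.3349127243603725]]
plate [[0.5756 0.2612 0.008 ]
 [0.566  0.1416 0.008 ]
 [0.7486 0.2471 0.008 ]] 0.12001014447993749
-4.662350187185148
-4.569914607145208
plate [[0.5729 0.2632 0.008 ]
 [0.5644 0.1454 0.008 ]
 [0.748  0.2466 0.008 ]] 0.11817168807214627
-5.419055363150029
-4.119715603311562
roof [0.6445 0.1951 0.347 ] 0.15121542076709418 -5.1176856953805725
cup (array([0.5063, 0.0782, 0.0145]), np.float64(0.000404745983655374))
valve (array([0.7093, 0.3254, 0.0201]), np.float64(0.002188081816231728)) cyl (array([0.6526, 0.0642, 0.0093]), np.float64(0.00019184237294196793))
```

```bash
cat >>h.py <<'E'
from scipy.spatial.transform import Rotation as Ro
def rot(phi,tilt):
    p,a=np.radians([phi,tilt]);y=np.array([np.cos(p),np.sin(p),0]);fw=np.array([np.sin(p),-np.cos(p),0])
    z=np.sin(a)*fw+np.array([0,0,-np.cos(a)]);return np.c_[np.cross(y,z),y,z]
def go(*targets):   # (pos, phi, tilt)
    from rig import robot
    o=robot.get_obs();R=Ro.from_quat(o['tool_rot']).as_matrix();P=o['position']
    print('at',np.round(P,4),'F',np.round(o['ft_force'],2),'w',round(o['grip_width'],4),'g',round(o['grip_force'],2),'t',o['time'],'q',np.round(o['q'],2))
    for p,phi,tilt in targets:
        print(np.round(R.T@(np.array(p)-P)*100,2).tolist(),np.round(Ro.from_matrix(R.T@rot(phi,tilt)).as_rotvec(),3).tolist())
E
python3 -c "
from h import *
go(([.532,.3235,.2],101.8,0),([.532,.3235,.06],101.8,0))"
```

```text
at [0.1633 0.6026 0.2217] F [0.14 0.57 0.19] w 0.0874 g 0.0 t 0.1 q [ 1.13  0.53  1.43 -0.    1.18 -0.18]
[-42.89, -17.28, 2.19] [-0.002, -0.001, -0.471]
[-42.9, -17.26, 16.19] [-0.002, -0.001, -0.471]
```

>>> play_rows --gripper '[-0.3, -0.3, -0.3, -0.3, -0.3, -0.3, -0.3, -0.3, -0.3, -0.3, -0.3, -0.3]' --delta_pos '[[-5, -2, 0.3], [-10.5, -4.3, 0.6], [-16, -6.5, 0.9], [-21.5, -8.7, 1.2], [-27, -11, 1.5], [-32.5, -13.1, 1.8], [-38, -15.3, 2], [-42.9, -17.28, 2.2], [-42.9, -17.28, 6], [-42.9, -17.28, 12], [-42.9, -17.28, 16], [-42.9, -17.28, 16]]' --turn '[[0, 0, -0.06], [0, 0, -0.12], [0, 0, -0.18], [0, 0, -0.24], [0, 0, -0.3], [0, 0, -0.36], [0, 0, -0.42], [0, 0, -0.471], [0, 0, -0.471], [0, 0, -0.471], [0, 0, -0.471], [0, 0, -0.471]]'

```text
time: 1.6
position: [0.5293, 0.3228, 0.0589]
tool_rot: [-0.103, 0.995, -0.001, -0.004]
ft_force: [-0.2, -0.7, 1.0]
grip_width: 0.0563
grip_force: 0.0
```

```bash
python3 -c "
from h import *
go(([.532,.3235,.02],101.8,0),([.532,.3235,.004],101.8,0))"
```

```text
at [0.5293 0.3228 0.0589] F [-0.24 -0.68  0.97] w 0.0563 g 0.0 t 1.6 q [ 0.37  0.74  1.56 -0.    0.85 -1.41]
[-0.31, 0.02, 3.88] [-0.001, -0.009, 0.0]
[-0.33, 0.02, 5.48] [-0.001, -0.009, 0.0]
```

>>> play_rows --gripper '[-0.3, -0.3, -0.3, -0.3, -0.3]' --delta_pos '[[0, 0, 1.5], [0, 0, 3], [0, 0, 4.2], [0, 0, 5], [0, 0, 5]]' --turn '[[0, 0, 0], [0, 0, 0], [0, 0, 0], [0, 0, 0], [0, 0, 0]]'

```text
time: 2.22
position: [0.532, 0.324, 0.0119]
tool_rot: [-0.103, 0.995, -0.0, -0.001]
ft_force: [-0.7, -0.5, 0.7]
grip_width: 0.0566
grip_force: 0.0
```

```bash
python3 -c "
from h import *
go(([.532,.3235,.004],101.8,0))
from rig import robot
c=robot.camera('scene')
print(proj(c,np.array([.532,.3235,.01])))
a=c['color'][260:400,230:400,::-1];cv2.imwrite('pics/s1.png',cv2.resize(a,None,fx=4,fy=4,interpolation=cv2.INTER_CUBIC))"
```

```text
at [0.532  0.324  0.0119] F [-0.66 -0.52  0.72] w 0.0566 g 0.0 t 2.225 q [ 0.37  0.81  1.57 -0.    0.76 -1.41]
[0.01, -0.05, 0.79] [-0.0, -0.001, 0.0]
[309.60796071 337.44596926]
```

View pics/s1.png

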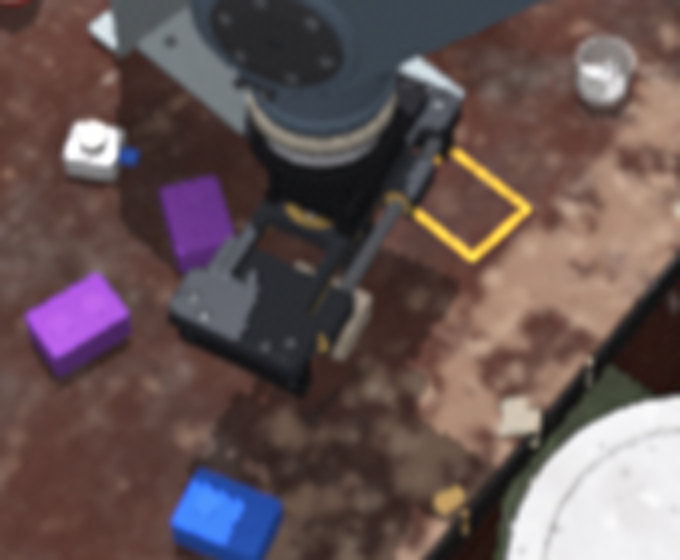

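The fingers straddle the beige block, whose end is visible at crop (350,325). I'll lower a little more and grip gently.

>>> play_rows --gripper '[-0.3, -0.3, 0.1, 0.3, 0.4, 0.4, 0.4, 0.4]' --delta_pos '[[0, 0, 0.3], [0, 0, 0.6], [0, 0, 0.6], [0, 0, 0.6], [0, 0, 0.6], [0, 0, 0.6], [0, 0, 0.6], [0, 0, 0.6]]' --turn '[[0, 0, 0], [0, 0, 0], [0, 0, 0], [0, 0, 0], [0, 0, 0], [0, 0, 0], [0, 0, 0], [0, 0, 0]]' --squeeze 8

```text
time: 3.28
position: [0.5324, 0.3242, 0.0067]
tool_rot: [-0.103, 0.995, 0.0, 0.0]
ft_force: [-1.0, 0.3, 0.6]
grip_width: 0.034
grip_force: 8.0
```

```bash
python3 -c "
from h import *
go(([.521,.2066,.0045],85.2,0))"
```

```text
at [0.5324 0.3242 0.0067] F [-0.96  0.3   0.58] w 0.034 g 8.0 t 3.275 q [ 0.37  0.82  1.57 -0.    0.75 -1.41]
[3.53, -11.27, 0.22] [0.0, 0.0, 0.29]
```

>>> play_rows --gripper '[0.4, 0.4, 0.4, 0.4, 0.4, 0.4, 0.4, 0.4, 0.4, 0.4, 0.4, 0.4]' --delta_pos '[[0.3, -1, 0.02], [0.6, -2, 0.02], [1, -3.2, 0.02], [1.35, -4.3, 0.02], [1.7, -5.4, 0.02], [2.05, -6.5, 0.02], [2.4, -7.6, 0.02], [2.7, -8.7, 0.02], [3.05, -9.8, 0.02], [3.35, -10.7, 0.02], [3.53, -11.27, 0.02], [3.53, -11.27, 0.02]]' --turn '[[0, 0, 0.025], [0, 0, 0.05], [0, 0, 0.08], [0, 0, 0.11], [0, 0, 0.14], [0, 0, 0.17], [0, 0, 0.2], [0, 0, 0.23], [0, 0, 0.26], [0, 0, 0.28], [0, 0, 0.29], [0, 0, 0.29]]'

```text
time: 4.78
position: [0.521, 0.2055, 0.0066]
tool_rot: [0.043, 0.999, -0.0, 0.0]
ft_force: [0.1, 0.6, 6.3]
grip_width: 0.0339
grip_force: 8.0
```

```bash
python3 -c "
from h import *
go(([.521,.2066,.0065],85.2,0))
from rig import robot
c=robot.camera('scene')
a=c['color'][240:370,270:420,::-1];cv2.imwrite('pics/s2.png',cv2.resize(a,None,fx=4.5,fy=4.5,interpolation=cv2.INTER_CUBIC))"
```

```text
at [0.521  0.2055 0.0066] F [0.12 0.59 6.29] w 0.0339 g 8.0 t 4.775 q [ 0.18  0.77  1.74 -0.    0.63 -1.31]
[0.01, 0.11, 0.01] [-0.001, 0.0, -0.001]
```

View pics/s2.png

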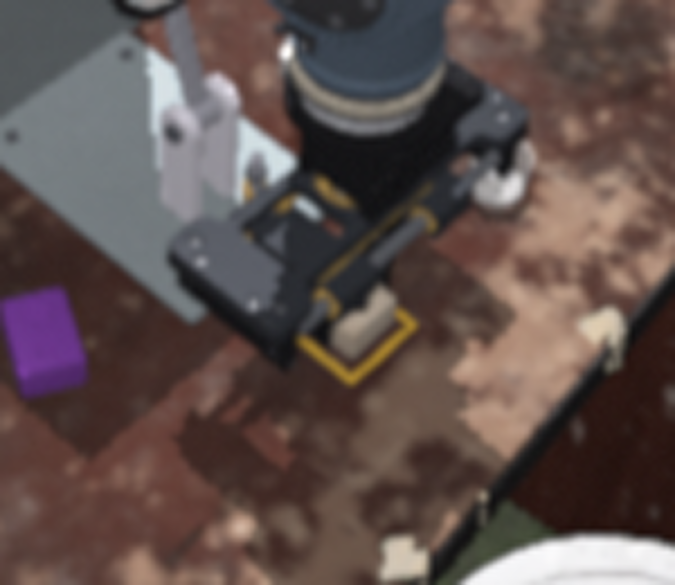

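The block sits inside the yellow frame, at crop (365,325). I'll release it, rise and verify.

>>> play_rows --gripper '[0, -0.3, -0.3, -0.3, -0.3, -0.3, -0.3, -0.3, -0.3, -0.3, -0.3, -0.3]' --delta_pos '[[0, 0, 0], [0, 0, 0], [0, 0, 0], [0, 0, 0], [0, 0, -1], [0, 0, -2.5], [0, 0, -5], [2, 0, -9], [5, 0, -14], [9, 0, -18], [13, 0, -22], [15, 0, -25]]' --turn '[[0, 0, 0], [0, 0, 0], [0, 0, 0], [0, 0, 0], [0, 0, 0], [0, 0, 0], [0, 0, 0], [0, 0, 0], [0, 0, 0], [0, 0, 0], [0, 0, 0], [0, 0, 0]]'

```text
time: 6.32
position: [0.369, 0.2192, 0.2589]
tool_rot: [0.041, 0.999, 0.0, 0.001]
ft_force: [0.3, 0.1, 0.2]
grip_width: 0.0566
grip_force: 0.0
```

```bash
python3 -c "
from h import *
import pickle
from rig import robot
for n in('scene','top'):
    c=robot.camera(n);pickle.dump(c,open(n+'1.pkl','wb'))
    cv2.imwrite('pics/'+n+'1full.png',c['color'][:,:,::-1])
s=cv2.imread('pics/scene1full.png')[190:330,270:400]
t=cv2.imread('pics/top1full.png')[165:305,255:375]
cv2.imwrite('pics/both.png',np.hstack([cv2.resize(s,None,fx=3,fy=3,interpolation=2),cv2.resize(t,None,fx=3,fy=3,interpolation=2)]))
K=np.array([.6702,.194,.2384]);zt=rot(85.2,44)[:,2]
go((K-.16*zt,85.2,44),(K-.05*zt,85.2,44),(K+.019*zt,85.2,44));print(K-.16*zt)"
```

```text
at [0.3706 0.2198 0.2602] F [-0.15  0.35 -0.52] w 0.0565 g 0.0 t 6.425 q [ 0.27  0.21  1.85  0.    1.08 -1.21]
[-19.01, -0.07, -9.2] [0.003, -0.761, 0.001]
[-26.6, -0.11, -1.24] [0.003, -0.761, 0.001]
[-31.36, -0.13, 3.76] [0.003, -0.761, 0.001]
[0.55944446 0.2033004  0.35349437]
```

View pics/both.png

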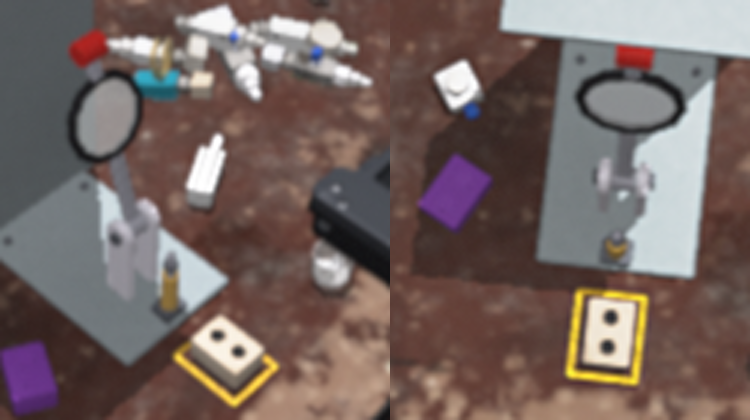

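Both views show the block squared up inside the frame. Next I'll move to the pre-grasp pose in front of the knob.

>>> play_rows --gripper '[-0.3, -0.3, -0.3, -0.3, -0.3, -0.3, -0.3, -0.3]' --delta_pos '[[-3, 0, -2], [-6, 0, -4], [-9, 0, -6], [-12, 0, -8], [-15, 0, -9.2], [-19, 0, -9.2], [-19, -0.1, -9.2], [-19, -0.1, -9.2]]' --turn '[[0, -0.13, 0], [0, -0.26, 0], [0, -0.4, 0], [0, -0.53, 0], [0, -0.66, 0], [0, -0.76, 0], [0, -0.76, 0], [0, -0.76, 0]]'

```text
time: 7.42
position: [0.5602, 0.2019, 0.3477]
tool_rot: [0.039, 0.928, -0.016, 0.37]
ft_force: [-0.3, -0.0, 0.2]
grip_width: 0.0567
grip_force: 0.0
```

```bash
python3 -c "
from h import *
K=np.array([.6702,.194,.2384]);zt=rot(85.2,44)[:,2]
go((K-.16*zt,85.2,44),(K+.017*zt,85.2,44))"
```

```text
at [0.5602 0.2019 0.3477] F [-0.28 -0.01  0.15] w 0.0567 g 0.0 t 7.425 q [ 0.29  0.18  1.87 -0.63  0.44 -0.71]
[-0.33, 0.14, -0.48] [-0.001, -0.01, -0.0]
[-0.51, 0.15, 17.22] [-0.001, -0.01, -0.0]
```

>>> play_rows --gripper '[-0.3, -0.3, -0.3, -0.3, -0.3, -0.3, -0.3]' --delta_pos '[[0, 0.1, 2.5], [0, 0.1, 5], [0, 0.1, 7.5], [0, 0.1, 10], [0, 0.1, 12], [0, 0.1, 12], [0, 0.1, 12]]' --turn '[[0, 0, 0], [0, 0, 0], [0, 0, 0], [0, 0, 0], [0, 0, 0], [0, 0, 0], [0, 0, 0]]'

```text
time: 8.3
position: [0.6427, 0.1964, 0.262]
tool_rot: [0.039, 0.928, -0.016, 0.371]
ft_force: [-0.7, 0.2, -0.9]
grip_width: 0.0569
grip_force: 0.0
```

```bash
python3 -c "
from h import *
K=np.array([.6702,.194,.2384]);zt=rot(85.2,44)[:,2]
go((K-.16*zt,85.2,44),(K+.017*zt,85.2,44))
from rig import robot
c=robot.camera('scene');pickle.dump(c,open('scene2.pkl','wb'))
a=c['color'][120:280,240:400,::-1];cv2.imwrite('pics/s3.png',cv2.resize(a,None,fx=3.5,fy=3.5,interpolation=cv2.INTER_CUBIC))"
```

```text
at [0.6427 0.1964 0.262 ] F [-0.68  0.22 -0.86] w 0.0569 g 0.0 t 8.3 q [ 0.23  0.41  1.83 -0.9   0.27 -0.46]
[-0.25, -0.01, -12.39] [0.0, -0.008, -0.0]
[-0.38, -0.01, 5.31] [0.0, -0.008, -0.0]
```

View pics/s3.png

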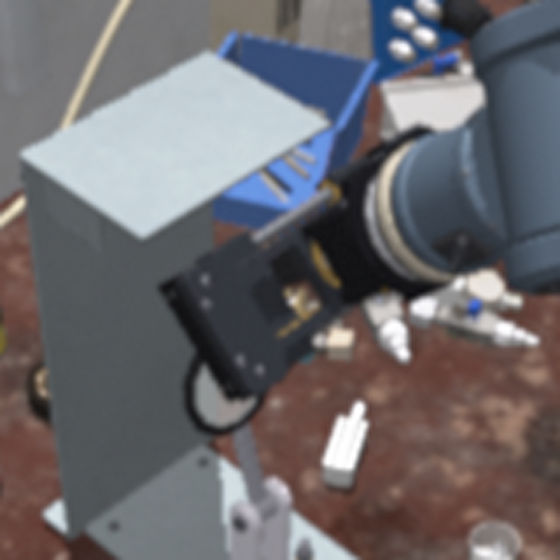

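The fingers straddle the knob axis just below the shade, at crop (215,330), with room under the roof. I'll go the last 5 cm in and pinch.

>>> play_rows --gripper '[-0.3, -0.3, -0.3, -0.3, -0.3, -0.3]' --delta_pos '[[-0.3, 0, 1], [-0.35, 0, 2.2], [-0.35, 0, 3.4], [-0.35, 0, 4.6], [-0.35, 0, 5.2], [-0.35, 0, 5.2]]' --turn '[[0, 0, 0], [0, 0, 0], [0, 0, 0], [0, 0, 0], [0, 0, 0], [0, 0, 0]]'

```text
time: 9.1
position: [0.6814, 0.193, 0.2252]
tool_rot: [0.039, 0.928, -0.016, 0.37]
ft_force: [0.4, 0.5, -1.3]
grip_width: 0.0565
grip_force: 0.0
```

```bash
python3 -c "
from h import *
K=np.array([.6702,.194,.2384]);zt=rot(85.2,44)[:,2]
go((K+.017*zt,85.2,44))"
```

```text
at [0.6814 0.193  0.2252] F [ 0.43  0.46 -1.34] w 0.0565 g 0.0 t 9.1 q [ 0.2   0.5   1.78 -1.03  0.23 -0.34]
[-0.1, 0.01, -0.03] [-0.0, -0.009, 0.0]
```

>>> play_rows --gripper '[0, 0.3, 0.5, 0.6, 0.7, 0.7, 0.7, 0.7]' --delta_pos '[[-0.1, 0, 0], [-0.1, 0, 0], [-0.1, 0, 0], [-0.1, 0, 0], [-0.1, 0, 0], [-0.1, 0, 0], [-0.1, 0, 0], [-0.1, 0, 0]]' --turn '[[0, 0, 0], [0, 0, 0], [0, 0, 0], [0, 0, 0], [0, 0, 0], [0, 0, 0], [0, 0, 0], [0, 0, 0]]' --squeeze 14

```text
time: 10.1
position: [0.6822, 0.1927, 0.227]
tool_rot: [0.039, 0.928, -0.016, 0.371]
ft_force: [0.8, -2.4, 2.0]
grip_width: 0.0239
grip_force: 14.0
```

```bash
python3 -c "
from h import *
K=np.array([.6702,.194,.2384]);zt=rot(85.2,44)[:,2]
go((K+.017*zt,85.2,44))"
```

```text
at [0.6822 0.1927 0.227 ] F [ 0.8  -2.35  2.03] w 0.0239 g 13.99 t 10.1 q [ 0.2   0.5   1.78 -1.02  0.23 -0.35]
[0.07, 0.03, 0.04] [-0.001, -0.008, -0.0]
```

```bash
cat >>h.py <<'E'
H=np.array([.6255,.1978,.08]);e=np.array([.9965,-.0837,0])
def K_(th):return H+.165*(-np.cos(th)*e+np.sin(th)*np.array([0,0,1]))
def wp(th,tilt,d=.017):return (K_(th)+d*rot(85.2,tilt)[:,2],85.2,tilt)
def ang():
    from rig import robot
    o=robot.get_obs();k=o['position']-.017*Ro.from_quat(o['tool_rot']).as_matrix()[:,2]-H
    print('theta',np.arctan2(k[2],-k@e),'r',np.hypot(k[2],k@e),'side',k@np.array([.0837,.9965,0]))
E
python3 -c "
from h import *
ang();go(*[wp(t,a) for t,a in [(1.78,43.5),(1.7,43.5),(1.6,43.5),(1.5,43.5),(1.4,43.5),(1.3,43.5),(1.2,40),(1.1,36)]])"
```

```text
theta 1.8473097205928155 r 0.16556703082564478 side -0.0003279901071104569
at [0.6822 0.1927 0.227 ] F [ 0.8  -2.35  2.03] w 0.0239 g 13.99 t 10.1 q [ 0.2   0.5   1.78 -1.02  0.23 -0.35]
[0.65, 0.03, -0.91] [-0.001, 0.001, -0.0]
[1.44, 0.03, -1.96] [-0.001, 0.001, -0.0]
[2.54, 0.03, -3.19] [-0.001, 0.001, -0.0]
[3.76, 0.03, -4.3] [-0.001, 0.001, -0.0]
[5.08, 0.03, -5.29] [-0.001, 0.001, -0.0]
[6.5, 0.03, -6.13] [-0.001, 0.001, -0.0]
[8.09, 0.03, -6.84] [-0.001, 0.062, -0.0]
[9.77, 0.03, -7.4] [-0.001, 0.132, -0.0]
```

>>> play_rows --gripper '[0.7, 0.7, 0.7, 0.7, 0.7, 0.7, 0.7, 0.7, 0.7, 0.7, 0.7]' --delta_pos '[[0.32, 0, -0.45], [0.65, 0, -0.91], [1.44, 0, -1.96], [2.54, 0, -3.19], [3.1, 0, -3.75], [3.76, 0, -4.3], [4.4, 0, -4.8], [5.08, 0, -5.29], [5.8, 0, -5.7], [6.5, 0, -6.13], [6.5, 0, -6.13]]' --turn '[[0, 0, 0], [0, 0, 0], [0, 0, 0], [0, 0, 0], [0, 0, 0], [0, 0, 0], [0, 0, 0], [0, 0, 0], [0, 0, 0], [0, 0, 0], [0, 0, 0]]' --squeeze 20

```text
time: 11.48
position: [0.5921, 0.2009, 0.2269]
tool_rot: [0.039, 0.928, -0.016, 0.369]
ft_force: [-2.0, -2.7, 1.6]
grip_width: 0.0234
grip_force: 20.0
```

```bash
python3 -c "
from h import *
ang();go(*[wp(t,a) for t,a in [(1.22,41),(1.14,38),(1.06,35),(.98,32),(.9,29),(.83,26),(.76,23),(.69,20),(.62,18),(.55,16),(.5,15)]])"
```

```text
theta 1.2943180555535179 r 0.16556475332332496 side 0.0002736686056422852
at [0.5921 0.2009 0.2269] F [-2.05 -2.68  1.59] w 0.0234 g 20.01 t 11.475 q [ 0.26  0.42  1.96 -1.43  0.24  0.11]
[1.2, -0.03, -0.48] [-0.0, 0.042, 0.001]
[2.53, -0.03, -0.96] [-0.0, 0.094, 0.001]
[3.88, -0.02, -1.34] [-0.0, 0.147, 0.001]
[5.26, -0.02, -1.63] [-0.0, 0.199, 0.001]
[6.65, -0.02, -1.81] [-0.001, 0.251, 0.0]
[7.89, -0.02, -1.9] [-0.001, 0.304, 0.0]
[9.13, -0.02, -1.9] [-0.001, 0.356, 0.0]
[10.37, -0.02, -1.84] [-0.001, 0.408, 0.0]
[11.56, -0.02, -1.68] [-0.001, 0.443, 0.0]
[12.74, -0.02, -1.44] [-0.001, 0.478, 0.0]
[13.55, -0.02, -1.22] [-0.001, 0.496, 0.0]
```

Joint 4 is close to its limit (-1.43), so I'll make the tool steeper first and then keep swinging.

```bash
python3 -c "
from h import *
go(*[wp(t,a) for t,a in [(1.294,40),(1.294,36),(1.28,32),(1.26,28),(1.22,24),(1.18,22),(1.14,20)]])"
```

```text
at [0.5921 0.2009 0.2269] F [-2.05 -2.68  1.59] w 0.0234 g 20.01 t 11.475 q [ 0.26  0.42  1.96 -1.43  0.24  0.11]
[0.13, -0.03, 0.04] [-0.0, 0.059, 0.001]
[0.25, -0.03, 0.03] [-0.0, 0.129, 0.001]
[0.57, -0.03, -0.09] [-0.0, 0.199, 0.001]
[0.98, -0.03, -0.26] [-0.001, 0.269, 0.0]
[1.7, -0.03, -0.57] [-0.001, 0.338, 0.0]
[2.36, -0.03, -0.84] [-0.001, 0.373, 0.0]
[3.04, -0.03, -1.09] [-0.001, 0.408, 0.0]
```

>>> play_rows --gripper '[0.7, 0.7, 0.7, 0.7, 0.7, 0.7, 0.7, 0.7]' --delta_pos '[[0.13, 0, 0.04], [0.25, 0, 0.03], [0.57, 0, -0.09], [0.98, 0, -0.26], [1.7, 0, -0.57], [2.36, 0, -0.84], [3.04, 0, -1.09], [3.04, 0, -1.09]]' --turn '[[0, 0.06, 0], [0, 0.13, 0], [0, 0.2, 0], [0, 0.27, 0], [0, 0.34, 0], [0, 0.373, 0], [0, 0.408, 0], [0, 0.408, 0]]'

```text
time: 12.48
position: [0.5649, 0.2033, 0.2156]
tool_rot: [0.041, 0.984, -0.007, 0.176]
ft_force: [-2.4, -2.5, 7.1]
grip_width: 0.0236
grip_force: 20.0
```

```bash
python3 -c "
from h import *
ang();go(*[wp(t,a) for t,a in [(1.06,18),(.98,16),(.9,14),(.83,12),(.76,10),(.69,10),(.62,10),(.56,10),(.5,10)]])"
```

```text
theta 1.1558274312903494 r 0.165588280644164 side 0.00040002052833222547
at [0.5649 0.2033 0.2156] F [-2.43 -2.52  7.14] w 0.0236 g 20.0 t 12.475 q [ 0.21  0.4   1.76 -0.17  0.65 -1.16]
[1.64, -0.04, 0.23] [0.0, 0.04, 0.001]
[2.99, -0.04, 0.48] [0.0, 0.075, 0.001]
[4.32, -0.04, 0.84] [0.0, 0.11, 0.001]
[5.46, -0.04, 1.23] [0.0, 0.145, 0.001]
[6.57, -0.03, 1.69] [0.0, 0.18, 0.001]
[7.59, -0.03, 2.24] [0.0, 0.18, 0.001]
[8.57, -0.03, 2.85] [0.0, 0.18, 0.001]
[9.37, -0.03, 3.43] [0.0, 0.18, 0.001]
[10.14, -0.03, 4.06] [0.0, 0.18, 0.001]
```

>>> play_rows --gripper '[0.7, 0.7, 0.7, 0.7, 0.7, 0.7, 0.7, 0.7, 0.7, 0.7, 0.7]' --delta_pos '[[0.8, 0, 0.1], [1.64, 0, 0.23], [2.3, 0, 0.35], [2.99, 0, 0.48], [4.32, 0, 0.84], [5.46, 0, 1.23], [6.57, 0, 1.69], [7.59, 0, 2.24], [8.57, 0, 2.85], [9.37, 0, 3.43], [9.37, 0, 3.43]]' --turn '[[0, 0.02, 0], [0, 0.04, 0], [0, 0.06, 0], [0, 0.075, 0], [0, 0.11, 0], [0, 0.145, 0], [0, 0.18, 0], [0, 0.18, 0], [0, 0.18, 0], [0, 0.18, 0], [0, 0.18, 0]]'

```text
time: 13.85
position: [0.4881, 0.2101, 0.1491]
tool_rot: [0.042, 0.995, -0.003, 0.085]
ft_force: [1.5, 4.1, -1.3]
grip_width: 0.0238
grip_force: 20.0
```

```bash
python3 -c "
from h import *
ang();go(*[wp(t,10) for t in [.54,.5,.46,.42,.39,.36,.33,.3,.28,.26]])"
```

```text
theta 0.5472971863542455 r 0.16497375467043085 side 0.0007305781248072697
at [0.4881 0.2101 0.1491] F [ 1.49  4.09 -1.34] w 0.0238 g 20.0 t 13.85 q [ 0.23  0.46  1.85 -0.08  0.66 -1.2 ]
[0.07, -0.07, 0.09] [0.0, -0.004, -0.0]
[0.49, -0.07, 0.6] [0.0, -0.004, -0.0]
[0.89, -0.07, 1.12] [0.0, -0.004, -0.0]
[1.27, -0.07, 1.66] [0.0, -0.004, -0.0]
[1.54, -0.07, 2.08] [0.0, -0.004, -0.0]
[1.8, -0.07, 2.5] [0.0, -0.004, -0.0]
[2.04, -0.08, 2.93] [0.0, -0.004, -0.0]
[2.27, -0.08, 3.37] [0.0, -0.004, -0.0]
[2.42, -0.08, 3.67] [0.0, -0.004, -0.0]
[2.56, -0.08, 3.96] [0.0, -0.004, -0.0]
```

>>> play_rows --gripper '[0.7, 0.7, 0.7, 0.7, 0.7, 0.7, 0.7, 0.7, 0.7, 0.7, 0.7, 0.7]' --delta_pos '[[0.18, 0, 0.22], [0.35, 0, 0.42], [0.52, 0, 0.64], [0.68, 0, 0.85], [0.84, 0, 1.06], [1, 0, 1.27], [1.15, 0, 1.48], [1.29, 0, 1.69], [1.43, 0, 1.9], [1.56, 0, 2.1], [1.68, 0, 2.3], [1.8, 0, 2.5]]' --turn '[[0, 0, 0], [0, 0, 0], [0, 0, 0], [0, 0, 0], [0, 0, 0], [0, 0, 0], [0, 0, 0], [0, 0, 0], [0, 0, 0], [0, 0, 0], [0, 0, 0], [0, 0, 0]]' --squeeze 14

```text
time: 15.35
position: [0.4748, 0.2112, 0.1223]
tool_rot: [0.042, 0.995, -0.003, 0.086]
ft_force: [0.1, 5.8, -0.1]
grip_width: 0.0239
grip_force: 14.0
```

```bash
python3 -c "
from h import *
ang();go(*[wp(t,10) for t in [.36,.34,.32,.3,.28,.26,.24,.22,.2]])"
```

```text
theta 0.36576498007144753 r 0.16512499399124558 side 0.0007331170592934584
at [0.4748 0.2112 0.1223] F [ 0.1   5.79 -0.14] w 0.0239 g 14.0 t 15.35 q [ 0.24  0.5   1.9  -0.1   0.58 -1.17]
[0.03, -0.07, 0.09] [0.001, -0.003, -0.0]
[0.2, -0.07, 0.37] [0.001, -0.003, -0.0]
[0.36, -0.07, 0.66] [0.001, -0.003, -0.0]
[0.51, -0.08, 0.96] [0.001, -0.003, -0.0]
[0.66, -0.08, 1.25] [0.001, -0.003, -0.0]
[0.8, -0.08, 1.55] [0.001, -0.003, -0.0]
[0.93, -0.08, 1.85] [0.001, -0.003, -0.0]
[1.06, -0.08, 2.15] [0.001, -0.003, -0.0]
[1.18, -0.08, 2.46] [0.001, -0.003, -0.0]
```

>>> play_rows --gripper '[0.7, 0.7, 0.7, 0.7, 0.7, 0.7, 0.7, 0.7, 0.7, 0.7, 0.7, 0.7]' --delta_pos '[[0.08, -0.04, 0.15], [0.14, -0.07, 0.27], [0.2, -0.07, 0.38], [0.26, -0.07, 0.49], [0.32, -0.07, 0.6], [0.38, -0.07, 0.71], [0.44, -0.07, 0.82], [0.5, -0.07, 0.94], [0.55, -0.07, 1.04], [0.61, -0.07, 1.15], [0.66, -0.07, 1.25], [0.7, -0.07, 1.35]]' --turn '[[0, 0, 0], [0, 0, 0], [0, 0, 0], [0, 0, 0], [0, 0, 0], [0, 0, 0], [0, 0, 0], [0, 0, 0], [0, 0, 0], [0, 0, 0], [0, 0, 0], [0, 0, 0]]'

```text
time: 16.85
position: [0.4701, 0.2116, 0.1079]
tool_rot: [0.042, 0.995, -0.003, 0.086]
ft_force: [-0.3, 9.0, 0.0]
grip_width: 0.0241
grip_force: 14.0
```

```bash
python3 -c "
from h import *
ang();go(*[wp(t,10) for t in [.26,.24,.22,.2,.18]])"
```

```text
theta 0.2740314009590252 r 0.16508027361077887 side 0.0006862387558504237
at [0.4701 0.2116 0.1079] F [-0.31  8.98  0.04] w 0.0241 g 14.0 t 16.85 q [ 0.24  0.52  1.92 -0.1   0.53 -1.16]
[0.09, -0.07, 0.21] [0.002, -0.003, -0.001]
[0.22, -0.07, 0.51] [0.002, -0.003, -0.001]
[0.35, -0.07, 0.82] [0.002, -0.003, -0.001]
[0.47, -0.07, 1.12] [0.002, -0.003, -0.001]
[0.59, -0.07, 1.43] [0.002, -0.003, -0.001]
```

>>> play_rows --gripper '[0.7, 0.7, 0.7, 0.7, 0.7, 0.7, 0.7, 0.7]' --delta_pos '[[0.03, 0.08, 0.06], [0.06, 0.15, 0.13], [0.09, 0.15, 0.21], [0.12, 0.15, 0.28], [0.15, 0.15, 0.35], [0.18, 0.15, 0.42], [0.21, 0.15, 0.49], [0.23, 0.15, 0.54]]' --turn '[[0, 0, 0], [0, 0, 0], [0, 0, 0], [0, 0, 0], [0, 0, 0], [0, 0, 0], [0, 0, 0], [0, 0, 0]]'

```text
time: 17.85
position: [0.4684, 0.2119, 0.1018]
tool_rot: [0.042, 0.996, -0.004, 0.085]
ft_force: [1.0, 0.9, 1.1]
grip_width: 0.0236
grip_force: 14.0
```

```bash
python3 -c "
from h import *
ang();go(*[wp(t,10) for t in [.22,.2,.18]])"
```

```text
theta 0.2359288092445018 r 0.1651464054934195 side 0.0008990052678606936
at [0.4684 0.2119 0.1018] F [0.97 0.87 1.07] w 0.0236 g 14.0 t 17.85 q [ 0.24  0.54  1.93 -0.11  0.52 -1.16]
[0.08, -0.09, 0.25] [-0.001, -0.004, -0.0]
[0.2, -0.09, 0.55] [-0.001, -0.004, -0.0]
[0.32, -0.09, 0.86] [-0.001, -0.004, -0.0]
```

>>> play_rows --gripper '[0.7, 0.7, 0.7, 0.7, 0.7, 0.7, 0.7]' --delta_pos '[[0.02, 0, 0.05], [0.04, 0, 0.1], [0.06, 0, 0.15], [0.08, 0, 0.2], [0.1, 0, 0.25], [0.12, 0, 0.3], [0.12, 0, 0.3]]' --turn '[[0, 0, 0], [0, 0, 0], [0, 0, 0], [0, 0, 0], [0, 0, 0], [0, 0, 0], [0, 0, 0]]'

```text
time: 18.73
position: [0.4677, 0.212, 0.0986]
tool_rot: [0.042, 0.996, -0.004, 0.085]
ft_force: [1.1, -0.4, -1.6]
grip_width: 0.0234
grip_force: 14.0
```

>>> play_rows --gripper '[0.7, 0.7, 0.7, 0.7, 0.7, 0.7, 0.7]' --delta_pos '[[0.02, 0, 0.05], [0.04, 0, 0.1], [0.06, 0, 0.15], [0.08, 0, 0.2], [0.1, 0, 0.25], [0.12, 0, 0.3], [0.12, 0, 0.3]]' --turn '[[0, 0, 0], [0, 0, 0], [0, 0, 0], [0, 0, 0], [0, 0, 0], [0, 0, 0], [0, 0, 0]]'

```text
time: 19.6
position: [0.4671, 0.2121, 0.0955]
tool_rot: [0.042, 0.996, -0.004, 0.085]
ft_force: [0.1, -1.6, -0.5]
grip_width: 0.0241
grip_force: 14.0
```

>>> play_rows --gripper '[0.7, 0.7, 0.7, 0.7, 0.7, 0.7, 0.7]' --delta_pos '[[0.02, 0, 0.05], [0.04, 0, 0.1], [0.06, 0, 0.15], [0.07, 0, 0.2], [0.09, 0, 0.25], [0.11, 0, 0.3], [0.11, 0, 0.3]]' --turn '[[0, 0, 0], [0, 0, 0], [0, 0, 0], [0, 0, 0], [0, 0, 0], [0, 0, 0], [0, 0, 0]]'

```text
time: 20.48
position: [0.4665, 0.2122, 0.0924]
tool_rot: [0.042, 0.996, -0.004, 0.085]
ft_force: [-0.6, -2.8, -0.6]
grip_width: 0.024
grip_force: 14.0
```

>>> play_rows --gripper '[0.7, 0.7, 0.7, 0.7, 0.7, 0.7, 0.7]' --delta_pos '[[0.02, -0.03, 0.05], [0.04, -0.03, 0.1], [0.05, -0.03, 0.15], [0.07, -0.03, 0.2], [0.09, -0.03, 0.25], [0.1, -0.03, 0.3], [0.1, -0.03, 0.3]]' --turn '[[0, 0, 0], [0, 0, 0], [0, 0, 0], [0, 0, 0], [0, 0, 0], [0, 0, 0], [0, 0, 0]]'

```text
time: 21.35
position: [0.466, 0.2121, 0.0892]
tool_rot: [0.042, 0.995, -0.004, 0.085]
ft_force: [-1.5, 1.5, -0.3]
grip_width: 0.024
grip_force: 14.0
```

>>> play_rows --gripper '[0.7, 0.7, 0.7, 0.7, 0.7, 0.7, 0.7]' --delta_pos '[[0.02, 0, 0.05], [0.03, 0, 0.1], [0.05, 0, 0.15], [0.06, 0, 0.2], [0.08, 0, 0.25], [0.09, 0, 0.3], [0.09, 0, 0.3]]' --turn '[[0, 0, 0], [0, 0, 0], [0, 0, 0], [0, 0, 0], [0, 0, 0], [0, 0, 0], [0, 0, 0]]'

```text
time: 22.22
position: [0.4656, 0.2121, 0.0862]
tool_rot: [0.042, 0.995, -0.004, 0.085]
ft_force: [-3.4, 3.4, 0.5]
grip_width: 0.024
grip_force: 14.0
```

>>> play_rows --gripper '[0.7, 0.7, 0.7, 0.7, 0.7, 0.7, 0.7]' --delta_pos '[[0.04, 0.02, 0.05], [0.07, 0.02, 0.1], [0.08, 0.02, 0.15], [0.09, 0.02, 0.2], [0.11, 0.02, 0.25], [0.12, 0.02, 0.3], [0.12, 0.02, 0.3]]' --turn '[[0, 0, 0], [0, 0, 0], [0, 0, 0], [0, 0, 0], [0, 0, 0], [0, 0, 0], [0, 0, 0]]'

```text
time: 23.1
position: [0.4653, 0.2122, 0.0833]
tool_rot: [0.042, 0.995, -0.004, 0.085]
ft_force: [-2.8, 1.5, 4.8]
grip_width: 0.0238
grip_force: 14.0
```

Fz has started to rise. I'll take a finer step to see whether it is contact.

>>> play_rows --gripper '[0.7, 0.7, 0.7]' --delta_pos '[[0.01, 0, 0.03], [0.02, 0, 0.06], [0.02, 0, 0.06]]' --turn '[[0, 0, 0], [0, 0, 0], [0, 0, 0]]'

```text
time: 23.48
position: [0.4652, 0.2122, 0.0828]
tool_rot: [0.042, 0.995, -0.004, 0.085]
ft_force: [-3.3, 1.1, 5.7]
grip_width: 0.0239
grip_force: 14.0
```

>>> play_rows --gripper '[0.7, 0.7, 0.7]' --delta_pos '[[0.01, 0, 0.03], [0.02, 0, 0.06], [0.02, 0, 0.06]]' --turn '[[0, 0, 0], [0, 0, 0], [0, 0, 0]]'

```text
time: 23.85
position: [0.4652, 0.2122, 0.0823]
tool_rot: [0.042, 0.995, -0.004, 0.086]
ft_force: [-4.2, 0.3, 7.4]
grip_width: 0.024
grip_force: 14.0
```

```bash
python3 -c "
from h import *
from rig import robot
ang();go(wp(.12,10))
for i in range(3):print(robot.get_obs()['ft_force'])
for n in('scene','top'):
    c=robot.camera(n);pickle.dump(c,open(n+'3.pkl','wb'));cv2.imwrite('pics/'+n+'3.png',c['color'][:,:,::-1])
s=cv2.imread('pics/scene3.png')[215:345,270:400]
cv2.imwrite('pics/s4.png',cv2.resize(s,None,fx=4.5,fy=4.5,interpolation=2))"
```

```text
theta 0.11590399858844863 r 0.16496614759243092 side 0.0009440960923676645
at [0.4652 0.2122 0.0823] F [-4.21  0.33  7.37] w 0.024 g 14.0 t 23.85 q [ 0.24  0.57  1.95 -0.12  0.46 -1.14]
[-0.02, -0.09, -0.07] [-0.0, -0.003, -0.0]
[-4.20633239  0.32507922  7.3691369 ]
[-4.20633239  0.32507922  7.3691369 ]
[-4.20633239  0.32507922  7.3691369 ]
```

View pics/s4.png

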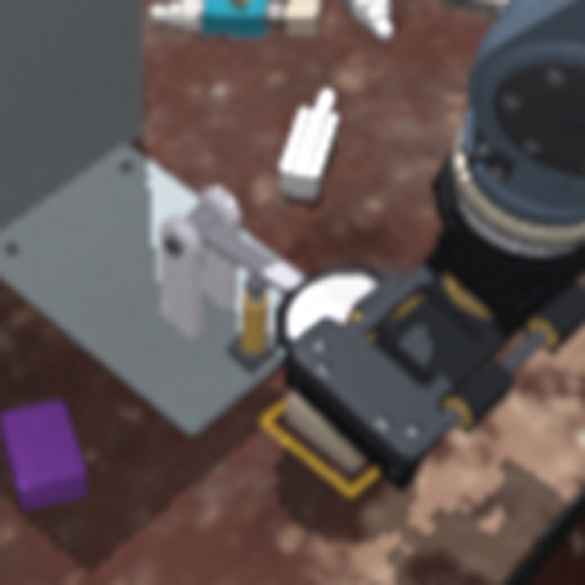

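The lens arm appears to rest on the screw tip at crop (258,285), and Fz keeps growing, so this is contact. I'll back off slightly and check that the force drops away.

>>> play_rows --gripper '[0.7, 0.7, 0.7, 0.7]' --delta_pos '[[0, 0, -0.03], [0, 0, -0.07], [0, 0, -0.1], [0, 0, -0.1]]' --turn '[[0, 0, 0], [0, 0, 0], [0, 0, 0], [0, 0, 0]]'

```text
time: 24.45
position: [0.4653, 0.2122, 0.0831]
tool_rot: [0.042, 0.995, -0.004, 0.086]
ft_force: [-3.1, 0.7, 5.8]
grip_width: 0.024
grip_force: 14.0
```

>>> play_rows --gripper '[0.7, 0.7, 0.7, 0.7, 0.7]' --delta_pos '[[0, 0, -0.05], [0, 0, -0.1], [0, 0, -0.15], [0, 0, -0.2], [0, 0, -0.2]]' --turn '[[0, 0, 0], [0, 0, 0], [0, 0, 0], [0, 0, 0], [0, 0, 0]]'

```text
time: 25.08
position: [0.4654, 0.2123, 0.0849]
tool_rot: [0.042, 0.995, -0.004, 0.086]
ft_force: [2.8, -1.4, -1.4]
grip_width: 0.0238
grip_force: 14.0
```

The force returned to carrying the arm's weight, so the screw contact is confirmed. I'll set it down lightly again, ease the grip and let go.

>>> play_rows --gripper '[0.7, 0.7, 0.7, 0.7, 0.7]' --delta_pos '[[0, 0, 0.03], [0, 0.02, 0.06], [0, 0.02, 0.09], [0, 0.02, 0.12], [0, 0.02, 0.12]]' --turn '[[0, 0, 0], [0, 0, 0], [0, 0, 0], [0, 0, 0], [0, 0, 0]]'

```text
time: 25.7
position: [0.4653, 0.2123, 0.0839]
tool_rot: [0.042, 0.995, -0.004, 0.086]
ft_force: [3.1, -3.8, 1.4]
grip_width: 0.0238
grip_force: 14.0
```

>>> play_rows --gripper '[0.7, 0.7, 0.7, 0.7]' --delta_pos '[[0, -0.03, 0.01], [0, -0.03, 0.02], [0, -0.03, 0.02], [0, -0.03, 0.02]]' --turn '[[0, 0, 0], [0, 0, 0], [0, 0, 0], [0, 0, 0]]' --squeeze 3

```text
time: 26.2
position: [0.465, 0.2123, 0.0835]
tool_rot: [0.042, 0.995, -0.004, 0.085]
ft_force: [2.7, -2.1, 2.4]
grip_width: 0.0244
grip_force: 3.0
```

>>> play_rows --gripper '[0.4, 0.35, 0.25, 0.1, 0, -0.2, -0.3, -0.3]' --delta_pos '[[0, 0, 0], [0, 0, 0], [0, 0, 0], [0, 0, 0], [0, 0, 0], [0, 0, 0], [0, 0, 0], [0, 0, 0]]' --turn '[[0, 0, 0], [0, 0, 0], [0, 0, 0], [0, 0, 0], [0, 0, 0], [0, 0, 0], [0, 0, 0], [0, 0, 0]]'

```text
time: 27.2
position: [0.4647, 0.2122, 0.0834]
tool_rot: [0.042, 0.995, -0.004, 0.085]
ft_force: [-0.4, -0.3, 0.2]
grip_width: 0.0555
grip_force: 0.0
```

>>> play_rows --gripper '[-0.3, -0.3, -0.3, -0.3, -0.3, -0.3, -0.3, -0.3, -0.3, -0.3]' --delta_pos '[[0, 0, -0.5], [0, 0, -1.5], [0, 0, -3], [0, 0, -5], [0.5, 0, -8], [2, 0, -12], [4, 0, -16], [6, 0, -19], [8, 0, -20], [8, 0, -20]]' --turn '[[0, 0, 0], [0, 0, 0], [0, 0, 0], [0, 0, 0], [0, 0, 0], [0, 0, 0], [0, 0, 0], [0, 0, 0], [0, 0, 0], [0, 0, 0]]'

```text
time: 28.45
position: [0.3505, 0.2216, 0.2671]
tool_rot: [0.041, 0.996, -0.004, 0.085]
ft_force: [0.6, -0.6, -1.1]
grip_width: 0.0567
grip_force: 0.0
```

```bash
python3 -c "
from h import *
from rig import robot
go()
for n in('scene','top'):
    c=robot.camera(n);pickle.dump(c,open(n+'4.pkl','wb'));cv2.imwrite('pics/'+n+'4.png',c['color'][:,:,::-1])
s=cv2.imread('pics/scene4.png')[200:340,270:400]
t=cv2.imread('pics/top4.png')[165:305,255:375]
cv2.imwrite('pics/both4.png',np.hstack([cv2.resize(s,None,fx=3.1,fy=3.1,interpolation=2),cv2.resize(t,None,fx=3.1,fy=3.1,interpolation=2)]))"
```

```text
at [0.3505 0.2216 0.2671] F [ 0.65 -0.57 -1.12] w 0.0567 g 0.0 t 28.45 q [ 0.35  0.12  1.96 -0.09  0.91 -1.09]
```

View pics/both4.png

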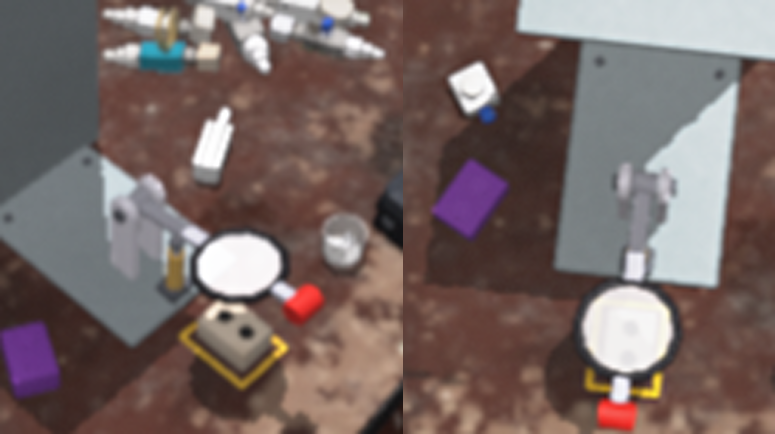

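The lens arm rests over the block on the screw, with the knob at scene crop (303,303). The block is still in the frame, and the cup, cylinder and valve head haven't moved.

```bash
python3 -c "
from rig import robot
print(robot.hand_in())"
```

```text
the job is handed in; nothing more can be done
None
```

The job is handed in: the block is squared up inside the yellow frame, the lens arm rests on its height screw over it, the gripper is clear, and the cup, air cylinder and valve head were not moved; while feeling for the screw I briefly pressed about 7 N at the knob before backing off, and the hand-in gave no verdict.

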